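Clear, cover and start the brush washer

ROBOT

A 7-joint arm with a two-finger parallel gripper is mounted at the origin on the work surface. World frame = base frame: x ahead of the robot, y to its left, z up, the work surface at z = 0. Lengths are in m, angles in rad, forces in N, time in s.
With the tool pointing down it reaches from about 0.4 to 0.85 m from the base axis. Payload 6.9 kg.
Tool frame: the origin (TCP) lies midway between the tips of the shut fingers; the grasp point (between the pads) lies behind it (ctrl.pinch_z is the z of the grasp point in the tool frame, in m); z points along the fingers, y is the direction in which the jaws open and shut (so a half turn about z gives the same grasp; the last joint's range is limited). The gripper opens to 85 mm and grips with 20 to 120 N. Pads are 22 mm wide; open, the fingers measure 114 mm over their backs; the gripper's body (76 mm by 85 mm) begins 54 mm behind the grasp point. The pads swing forward as they close: fully open they stand 13 mm farther back than shut.
Start: joints at [-1.173, 0.507, -0.238, 1.5, 0.126, 1.149, -0.155], TCP at [0.18, 0.599, 0.231] pointing down, gripper open.
Joint ranges: [-3.08, 3.08], [-0.24, 2.05], [-1.43, 1.35], [0, 2.5], [-1.52, 4.66], [0.17, 1.96], [-2.89, 2.89]. Speed limits (rad/s): [2.39, 2.39, 3.14, 3.14, 3.14, 3.14, 3.14].

INTERFACE

Orientations are given as a unit quaternion [w, x, y, z].
In Python, from station import ctrl, get_state, vision, ticket, models gives the robot as it stands. Calls block until the motion is done:
- ctrl.movep(position, orientation): joint-space move of the TCP to a pose.
- ctrl.movel(position, frame=None, max_speed=0.15): straight line of the TCP; frame=None keeps the orientation; max_speed is the mean speed in m/s.
- ctrl.set_joints(angles): joint-space move.
- ctrl.ungrasp() and ctrl.close_gripper(force=None): open the fingers fully, or close them until they stop; force is the grip in N (None keeps the last).
- ctrl.pause(seconds).
- ctrl.ik(position, orientation): joint angles nearest the present ones, or None.
- get_state(): the state.
- vision.grab_frame(name): name is "scene" or "side" or "wrist"; returns (picture, depth): 420x560x3 uint8, blue, green, red; 420x560 float32, m along the optical axis (not along the pixel's ray), 0 where there is no reading.
- vision.camera_info(name): a dict with "mtx" (3x3 intrinsics, pixels), "R" (3x3) and "t" (3): a world point X has camera coordinates R X + t; the wrist camera has in their place "hand_eye" (4x4, takes a point from camera to tool coordinates, whose origin is the TCP and whose axes are the flange's). Camera axes: x right, y down, z forward; pixel columns grow to the right and rows downward; lengths in m; the calibration is good to about 2 mm. A picture is of the moment at which its call begins: read the wrist's pose just before it. camera_info takes no time and is no camera call.
A pose or a line that the arm cannot do raises ctrl.Unreachable and nothing moves.
- ticket.close_job(): hands the job in, once; it reports no verdict.
Trained networks look in the newest picture that a camera, given by its name, has taken for a name from the list of things; names that differ only in an ending like _2 or _b are one class to them, and where a whole thing is asked for, a point or a joint stands for the part that bears it (a point fixed in the world has none). Each returns a list of dicts, best first, with "p" (0 to 1); they miss things now and then, are a little off and sometimes report something else, mostly with a low value. They report only what shows in the picture. A call takes as long as a camera call. They do not tell look-alikes from the thing itself.
- models.recognise(camera, target): "point" ([column, row] in pixels, amid what is visible of it).
- models.masks_of(camera, target): "mask" (420x560 bool, what is visible of it) and "point" ([column, row] in pixels, amid what is visible of it).
The state is a dict: "time": time; "qpos": joint angles; "qd": joint speeds; "tau": joint torques, N m; "tcp_pos": TCP position; "eef_rot": TCP orientation; "contact_force": force on the tool from outside, world axes, zero at the start; "wrist_torque": the same for the moment, N m; "width": finger opening in m.
Only numpy, scipy, OpenCV 4.12 (cv2) and the standard library are available. Lean on these libraries where they do the work, as an engineer would, in place of code of your own. Each camera call takes 0.05 s, during which the arm holds its last target.

TASK

Get the brush washer on the art-room table going: take the paint brush that lies across its aqua tub and lay it flat in the red tray, then take the round white cover from the sloping stand and set it on the tub so that it sits fully home and level, and only then turn the black dial clockwise to the green mark. Set the brush and the cover down rather than dropping them, let go of everything, and leave the paint jars and the bottle standing where they are.

Things in the scene. Friction and masses are not known exactly. Their poses are not given: they have to be found in the camera images.
- washer: White brush washer, fixed. Origin on the table under the tub's centre, z up, -x its front (sloping dial panel). Block 190 x 190 x 85 mm high under a round empty aqua tub: rim 150 mm above the table, outer diameter 150, inner 142, inner floor at 89 mm. The grey panel (112 x 190 mm) slopes down to the front at 25 deg; its centre is 142 mm in front of the origin, 60 mm above the table.
- tub_rim (a point): Centre of the tub's mouth, at the height of the rim (150 mm above the table); axes as the washer's.
- brush: Flat paint brush, rigid, 200 mm long, about 70 g. Origin at mid-length on its underside, within 10 mm of its centre of mass; x towards the bristles, z up through its thickness. Wooden handle 24 wide x 14 mm thick from x = -100 to +22 mm; then steel ferrule 32 wide x 14, 28 long; brown bristles 30 wide x 12, 52 long. Starts lying across the tub's rim.
- tray: Red plastic tray with an open top, fixed, 260 (x) x 150 (y) x 35 mm (z), walls and floor 4 mm thick. Origin on the table under its centre. There is room for the brush to lie flat on its floor, along x.
- stand: Low wooden stand, fixed, with a board sloping at 30 degrees to the horizontal, low side at its -x side (towards the robot at yaw 0), 130 mm wide, and two steel pins near the low edge that stop the cover from sliding. Origin on the table; the middle of the board is 70 mm above it. Overall height about 115 mm.
- cover: Loose round white cover, dark aqua top, 180 g. Origin at the centre of its underside, z out of its top. Plug (goes inside the tub) 132 mm diameter, z 0 to 12, chamfered to 118 below; flange (sits on the rim) 160 mm diameter, z 12 to 18. Black upright grip 70 (x) x 16 mm (y), z 18 to 54. Starts on the stand, axis leaning 30 deg from vertical to the stand's -x, grip running up the slope.
- dial_grip (a point): Point on the dial's axis, 30 mm above the panel, at the height to grip. z is the axis, out of the panel (25 deg from vertical, leaning to the washer's front); x runs along the grip bar towards the end with the white pointer line. Black bar 56 (x) x 14 mm (y), from 18 mm below to 12 mm above this point; under it a disc of 58 mm diameter, 8 mm thick.
- dial (a joint): Angle of the dial, rad, growing clockwise as seen looking at the panel; it clicks into four places with coloured dots around it: 0 = white dot (off), 0.6 = yellow, 1.2 = green, 1.8 = red (end stop). It starts at white or at yellow.
- copper_jar: Bystander: copper paint jar with black lid, diameter 68 mm, 85 mm high. Origin at the centre of its underside.
- yellow_bottle: Bystander: yellow paint bottle, diameter 56 mm, 115 mm high. Origin at the centre of its underside.
- purple_jar: Bystander: purple paint jar with white lid, diameter 56 mm, 60 mm high. Origin at the centre of its underside.
Not all that is in view belongs to the job. Of the things like the brush, leave any that is pink or turquoise; of the rest the larger one is meant.

How it is judged:
On the way, in this order (a step that is already met when the one before it is completed fails the run):
1. the brush lies flat in the red tray, released (x of brush in the frame of tray between -0.08 and 0.08 m and y of brush in the frame of tray between -0.065 and 0.065 m and z of brush in the frame of tray between -0.005 and 0.024 m and angle between the z axis of brush and the z axis of tray, either way round below 0.12 rad and contact force between the fingers and brush below 0.2 N), for 0.2 s.
2. the cover sits fully home and level on the tub, released (horizontal distance between cover and tub_rim below 0.008 m and angle between cover's own z axis and vertical below 0.05 rad and z of cover in the frame of tub_rim between -0.016 and -0.009 m and contact force between the fingers and cover below 0.2 N), for 0.2 s.
3. the dial is at the green mark (value of joint dial between 1.05 and 1.35 rad), for 0.2 s.
At the end, for the whole second after the job is handed in: Brush at rest, flat (7 deg) on the tray floor, its middle within 80 mm along and 65 mm across of the tray centre. Cover at rest on the tub, plug inside, flange on the rim: centred within 8 mm, level within 0.05 rad, origin 9 to 16 mm below the rim. Dial within 0.15 rad of 1.2 (green) (all of step 3 and x of brush in the frame of tray between -0.08 and 0.08 m and y of brush in the frame of tray between -0.065 and 0.065 m and z of brush in the frame of tray between -0.005 and 0.024 m and angle between the z axis of brush and the z axis of tray, either way round below 0.12 rad and horizontal distance between cover and tub_rim below 0.008 m and angle between cover's own z axis and vertical below 0.05 rad and z of cover in the frame of tub_rim between -0.016 and -0.009 m and linear speed of each of brush, cover below 0.03 m/s); the robot touches nothing.
It fails at once if the copper jar is shoved more than 30 mm or tipped over (distance of copper_jar from where it was at the start of the episode above 0.03 m or angle between copper_jar's own z axis and vertical above 0.4 rad).
It fails at once if the yellow bottle is shoved more than 30 mm or tipped over (distance of yellow_bottle from where it was at the start of the episode above 0.03 m or angle between yellow_bottle's own z axis and vertical above 0.4 rad).
It fails at once if the purple jar is shoved more than 30 mm or tipped over (distance of purple_jar from where it was at the start of the episode above 0.03 m or angle between purple_jar's own z axis and vertical above 0.4 rad).
It fails at once if the cover is dropped (falls free at more than 0.6 m/s) (contact force between the fingers and cover below 0.2 N and linear speed of cover above 0.6 m/s).
It fails at once if the brush is dropped (falls free at more than 0.8 m/s) (contact force between the fingers and brush below 0.2 N and linear speed of brush above 0.8 m/s).
It also fails if it takes over 72 s, if anything falls off the work surface, if the arm or the gripper's body presses on something with over 40 N, if the wrist force passes 120 N, or if a joint passes its speed limit or range.

## Working session

There is one attempt and no reset: what is moved stays moved. The work goes in short steps, each a Python script; the robot and the scene stay as the last script left them, time stands still between calls to the robot, and variables do not carry over. Pictures are saved under pics/ and viewed, and the job is handed in when it is done.

```bash
ls; mkdir -p pics
python3 - <<'E'
from station import ctrl, get_state, vision, ticket, models
import cv2, numpy as np
s=get_state(); print(s['time'],s['tcp_pos'],s['eef_rot'],s['width'],ctrl.pinch_z)
for n in ['scene','side','wrist']:
    im,d=vision.grab_frame(n); cv2.imwrite(f'pics/{n}0.png',im); np.savez(f'{n}0.npz',im=im,d=d)
    print(n,vision.camera_info(n))
E
```

```text
pics
0.0 [0.17970516 0.59807427 0.2304477 ] [-1.30135527e-04  1.45374948e-01  9.89376240e-01 -8.73856167e-04] 0.08541318245700218 -0.0187
scene {'mtx': array([[478.32385239,   0.        , 276.15018543],
       [  0.        , 478.32385239, 207.25356498],
       [  0.        ,   0.        ,   1.        ]]), 'R': array([[ 0.70633185,  0.70763486,  0.01866067],
       [ 0.54650552, -0.52836527, -0.64973984],
       [-0.44991891,  0.4691301 , -0.75992757]]), 't': array([-0.36861047, -0.21099061,  1.67147534])}
side {'mtx': array([[460.34304315,   0.        , 277.93235325],
       [  0.        , 460.34304315, 204.44071756],
       [  0.        ,   0.        ,   1.        ]]), 'R': array([[-0.96264858, -0.27071454,  0.00462126],
       [-0.21149741,  0.74119953, -0.63709661],
       [ 0.16904604, -0.61427753, -0.7707701 ]]), 't': array([0.48865627, 0.18653485, 1.04477505])}
wrist {'mtx': array([[307.62368855,   0.        , 281.12542721],
       [  0.        , 307.62368855, 207.67483706],
       [  0.        ,   0.        ,   1.        ]]), 'hand_eye': array([[ 6.72102379e-04, -9.48531573e-01, -3.16681866e-01,
         8.10334184e-02],
       [ 9.99999346e-01,  9.30400376e-04, -6.64427666e-04,
         5.05831495e-04],
       [ 9.24871546e-04, -3.16681212e-01,  9.48531578e-01,
        -1.42849732e-01],
       [ 0.00000000e+00,  0.00000000e+00,  0.00000000e+00,
         1.00000000e+00]])}
```

View pics/scene0.png

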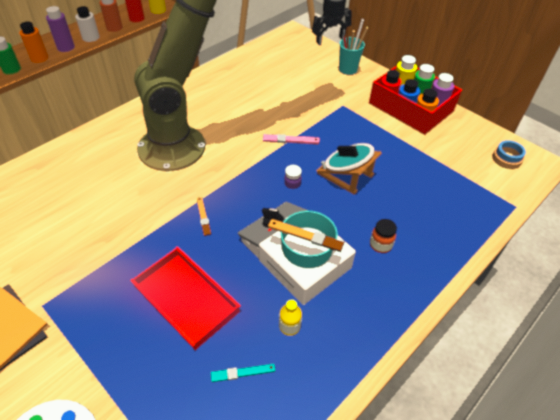

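View pics/side0.png

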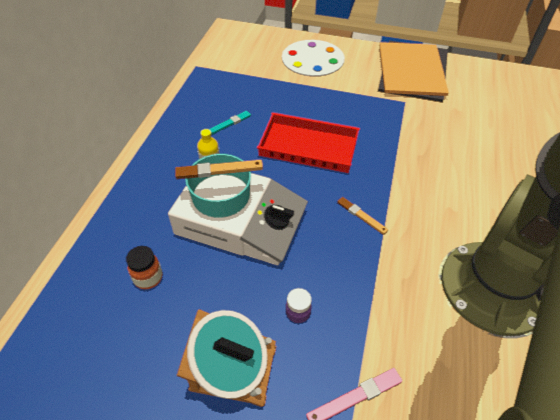

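View pics/wrist0.png

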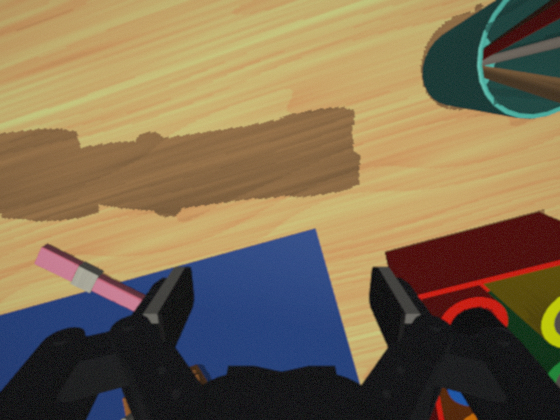

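The candidates for the brush, in scene pixels, are:
- Wood/brown on the tub, about (305,235).
- Smaller wood/brown on the table, about (204,215).
- Pink, about (290,139).
- Turquoise, about (243,373).

The one on the tub fits: it is the larger of the two wooden ones and lies across the tub. I'll confirm it in a crop and measure.

```bash
cat > h.py <<'E'
import numpy as np, cv2
from scipy.spatial.transform import Rotation as Rn
from station import ctrl, get_state, vision, ticket, models
def cloud(name,d,st=None):
    ci=vision.camera_info(name); K=ci['mtx']
    v,u=np.mgrid[0:420,0:560]
    P=np.stack([(u-K[0,2])/K[0,0]*d,(v-K[1,2])/K[1,1]*d,d],-1)
    if 'R' in ci: W=(P-ci['t'])@ci['R']
    else:
        w,x,y,z=st['eef_rot']; R=Rn.from_quat([x,y,z,w]).as_matrix()
        H=ci['hand_eye']; T=P@H[:3,:3].T+H[:3,3]
        W=T@R.T+np.array(st['tcp_pos'])
    W[d<=0]=np.nan
    return W
def proj(name,X,st=None):
    ci=vision.camera_info(name); X=np.atleast_2d(X).astype(float)
    if 'R' in ci: C=X@ci['R'].T+ci['t']
    else:
        w,x,y,z=st['eef_rot']; R=Rn.from_quat([x,y,z,w]).as_matrix()
        T=(X-np.array(st['tcp_pos']))@R; H=ci['hand_eye']; C=(T-H[:3,3])@H[:3,:3]
    p=C@ci['mtx'].T; return p[:,:2]/p[:,2:]
def quat(R):
    x,y,z,w=Rn.from_matrix(R).as_quat(); return np.array([w,x,y,z])
def down(ydir):
    """tool z down, tool y along ydir angle (rad)"""
    y=np.array([np.cos(ydir),np.sin(ydir),0]); z=np.array([0,0,-1.]); return np.column_stack([np.cross(y,z),y,z])
def save(name,tag):
    st=get_state(); im,d=vision.grab_frame(name); cv2.imwrite(f'pics/{tag}.png',im); np.savez(f'{tag}.npz',im=im,d=d); return im,d,st
E
python3 - <<'E'
from h import *
side=np.load('side0.npz');sc=np.load('scene0.npz')
a=cv2.resize(side['im'][130:270,150:330],None,fx=3,fy=3,interpolation=cv2.INTER_CUBIC)
b=cv2.resize(sc['im'][180:320,220:370],None,fx=3,fy=3,interpolation=cv2.INTER_CUBIC)
h=min(a.shape[0],b.shape[0]);c=np.hstack([a[:h],b[:h]]);c=cv2.resize(c,None,fx=0.8,fy=0.8);print(c.shape);cv2.imwrite('pics/crop1.png',c)
for n in ['washer','brush','tray','stand','cover','dial','copper_jar','yellow_bottle','purple_jar']:
    for cam,f in (('scene',sc),('side',side)):
        W=cloud(cam,f['d'])
        for m in models.masks_of(cam,n)[:3]:
            P=W[m['mask']]; P=P[~np.isnan(P[:,0])]
            if len(P)==0: continue
            print(n,cam,round(m['p'],2),np.round(m['point']),m['mask'].sum(),'mean',P.mean(0).round(3),'lo',np.percentile(P,2,0).round(3),'hi',np.percentile(P,98,0).round(3))
            np.save(f'mask_{n}_{cam}_{round(m["p"]*100)}.npy',m['mask'])
E
```

```text
(336, 792, 3)
washer scene 0.77 [297. 256.] 6183 mean [ 0.648 -0.047  0.08 ] lo [ 0.483 -0.122  0.009] hi [0.76  0.061 0.15 ]
washer side 0.67 [240. 212.] 9080 mean [0.605 0.011 0.076] lo [ 0.475 -0.096  0.011] hi [0.747 0.08  0.148]
washer side 0.41 [275. 215.] 441 mean [ 0.509 -0.003  0.081] lo [ 0.48  -0.023  0.06 ] hi [0.536 0.016 0.107]
brush scene 0.86 [310. 234.] 831 mean [ 0.666 -0.04   0.158] lo [ 0.549 -0.083  0.078] hi [0.754 0.002 0.167]
brush scene 0.72 [238. 374.] 600 mean [ 0.769 -0.365  0.009] lo [ 0.725 -0.422  0.003] hi [ 0.817 -0.301  0.014]
brush scene 0.64 [205. 221.] 272 mean [ 0.332 -0.124  0.008] lo [ 0.264 -0.16  -0.   ] hi [ 0.391 -0.084  0.014]
brush side 0.95 [361. 396.] 1494 mean [0.26  0.324 0.012] lo [0.19  0.263 0.004] hi [0.339 0.387 0.016]
brush side 0.87 [214. 170.] 1029 mean [ 0.666 -0.037  0.157] lo [ 0.574 -0.09   0.096] hi [0.749 0.008 0.166]
brush side 0.81 [361. 215.] 479 mean [ 0.322 -0.117  0.008] lo [ 0.258 -0.157 -0.   ] hi [ 0.385 -0.079  0.013]
tray scene 0.75 [187. 298.] 5639 mean [ 0.514 -0.331  0.009] lo [ 0.387 -0.41  -0.001] hi [ 0.
[... 1080 characters left out ...]
[0.791 0.224 0.086]
copper_jar side 0.41 [275. 214.] 420 mean [ 0.509 -0.003  0.082] lo [ 0.481 -0.018  0.06 ] hi [0.536 0.015 0.107]
yellow_bottle scene 0.71 [292. 322.] 656 mean [ 0.772 -0.203  0.068] lo [ 0.742 -0.22   0.003] hi [ 0.792 -0.173  0.115]
yellow_bottle side 0.76 [208. 144.] 443 mean [ 0.757 -0.184  0.08 ] lo [ 0.733 -0.281  0.001] hi [ 0.788 -0.164  0.115]
purple_jar scene 0.67 [350. 157.] 867 mean [0.522 0.324 0.095] lo [0.453 0.262 0.05 ] hi [0.579 0.402 0.126]
purple_jar scene 0.53 [293. 177.] 330 mean [0.423 0.172 0.042] lo [0.396 0.153 0.004] hi [0.444 0.201 0.063]
purple_jar side 0.76 [298. 305.] 758 mean [0.411 0.19  0.044] lo [0.386 0.161 0.   ] hi [0.438 0.208 0.062]
```

View pics/crop1.png

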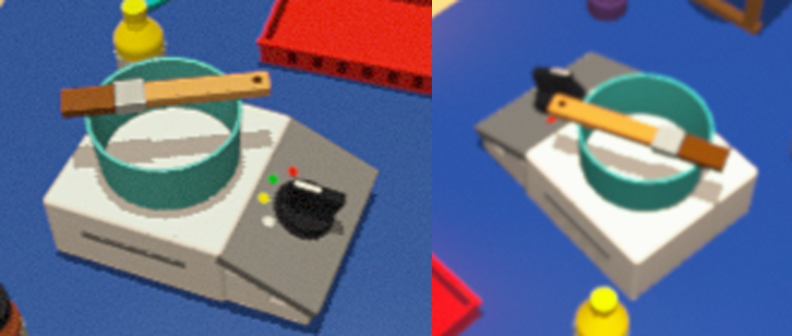

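The crop confirms it: the large wooden brush with brown bristles lies across the aqua tub. Its handle end points toward the dial, and its bristles point away to +x. Next I'll fit the geometry.

```bash
ls *.npy
python3 - <<'E'
from h import *
from scipy.optimize import least_squares
import glob
F={'side':np.load('side0.npz'),'scene':np.load('scene0.npz')}
W={k:cloud(k,F[k]['d']) for k in F}
def get(n,cam,p): 
    m=np.load(f'mask_{n}_{cam}_{p}.npy'); P=W[cam][m]; c=F[cam]['im'][m]; ok=~np.isnan(P[:,0]); return P[ok],c[ok]
for cam,p in (('scene',86),('side',87)):
    P,c=get('brush',cam,p); P=P[(P[:,2]>.155)]
    xy=P[:,:2].astype(np.float32); r=cv2.minAreaRect(xy); vx,vy,x0,y0=cv2.fitLine(xy,cv2.DIST_HUBER,0,.001,.001).ravel()
    print('brush',cam,r,np.arctan2(vy,vx),np.percentile(P[:,2],[5,50,95]))
for cam,p in (('scene',77),('side',67)):
    P,c=get('washer',cam,p)
    # rim
    q=P[(P[:,2]>.144)&(P[:,2]<.153)]
    f=lambda t: np.clip(np.abs(np.hypot(q[:,0]-t[0],q[:,1]-t[1])-.073)-.002,0,None)
    s=least_squares(f,[.665,-.04],loss='soft_l1',f_scale=.002); print('rim',cam,s.x,len(q),np.median(q[:,2]))
    # panel plane
    N=P[(P[:,2]<.083)&(P[:,2]>.035)&(P[:,0]<.62)]
    best=None;rng=np.random.default_rng(0)
    for _ in range(500):
        a=N[rng.choice(len(N),3,False)]; n=np.cross(a[1]-a[0],a[2]-a[0]); n/=np.linalg.norm(n)+1e-12
        if n[2]<0:n=-n
        if abs(n[2]-np.cos(np.radians(25)))>.03: continue
        k=np.abs((N-a[0])@n)<.002
        if best is None or k.sum()>best.sum(): best=k
    Q=N[best]; n=np.linalg.svd(Q-Q.mean(0))[2][2]; n*=np.sign(n[2]); print('panel',cam,n,'yaw',np.arctan2(-n[1],-n[0]),'tilt',np.degrees(np.arccos(n[2])),len(Q))
    T=P[np.abs(P[:,2]-.085)<.004]; print('top rect',cv2.minAreaRect(T[:,:2].astype(np.float32)))
for cam,p in (('scene',75),('side',61)):
    P,c=get('tray',cam,p); print('tray',cam,cv2.minAreaRect(P[:,:2].astype(np.float32)))
    T=P[P[:,2]>.03]; print(' top',cv2.minAreaRect(T[:,:2].astype(np.float32)), 'floor z',np.median(P[P[:,2]<.01,2]))
for cam,p in (('scene',56),('side',61)):
    P,c=get('cover',cam,p)
    g=c.astype(int).max(1)<60
    Q=P[~g]; 
    best=None;rng=np.random.default_rng(0)
    for _ in range(500):
        a=Q[rng.choice(len(Q),3,False)]; n=np.cross(a[1]-a[0],a[2]-a[0]); n/=np.linalg.norm(n)+1e-12
        k=np.abs((Q-a[0])@n)<.0015
        if best is None or k.sum()>best.sum(): best=k
    T=Q[best]; n=np.linalg.svd(T-T.mean(0),full_matrices=False)[2][2]; n*=np.sign(n[2]); o=T.mean(0)
    print('cover',cam,n,'yaw(stand)',np.arctan2(-n[1],-n[0]),np.degrees(np.arccos(n[2])),len(T),o)
    e1=np.cross([0,0,1],n);e1/=np.linalg.norm(e1);e2=np.cross(n,e1)
    uv=np.c_[(T-o)@e1,(T-o)@e2].astype(np.float32); (cx,cy),r=cv2.minEnclosingCircle(uv)
    print('  centre top of flange',o+cx*e1+cy*e2,r,' origin',o+cx*e1+cy*e2-.018*n)
    G=P[g]; h=(G-o)@n; k=h>.02; G=G[k]; print('  grip mean',G.mean(0),len(G),'uv mean',((G-o)@e1).mean(),((G-o)@e2).mean(),cv2.fitLine(np.c_[(G-o)@e1,(G-o)@e2].astype(np.float32),cv2.DIST_HUBER,0,.001,.001).ravel(),'h',np.percentile(h,[50,90,99]))
E
```

```text
mask_brush_scene_64.npy
mask_brush_scene_72.npy
mask_brush_scene_86.npy
mask_brush_side_81.npy
mask_brush_side_87.npy
mask_brush_side_95.npy
mask_copper_jar_scene_95.npy
mask_copper_jar_side_41.npy
mask_copper_jar_side_74.npy
mask_cover_scene_56.npy
mask_cover_side_61.npy
mask_dial_scene_63.npy
mask_dial_side_63.npy
mask_purple_jar_scene_53.npy
mask_purple_jar_scene_67.npy
mask_purple_jar_side_76.npy
mask_stand_scene_56.npy
mask_stand_side_69.npy
mask_tray_scene_28.npy
mask_tray_scene_75.npy
mask_tray_side_61.npy
mask_washer_scene_77.npy
mask_washer_side_41.npy
mask_washer_side_67.npy
mask_yellow_bottle_scene_71.npy
mask_yellow_bottle_side_76.npy
brush scene ((0.6642631888389587, -0.0392768457531929), (0.19897791743278503, 0.034048840403556824), 22.284372329711914) 0.40577394 [0.15764023 0.16241946 0.16606017]
brush side ((0.6609691381454468, -0.03823471814393997), (0.19765177369117737, 0.035508573055267334), 22.241308212280273) 0.38833812 [0.15659573 0.16197668 0.16512247]
rim scene [ 0.66253377 -0.02345235] 285 0.14856319666105852
panel scene [-0.42640705  0.03019349  0.90402731] y
[... 1158 characters left out ...]
08370643109083176  origin [0.52195389 0.33610173 0.06972073]
  grip mean [0.50403957 0.33079969 0.11300711] 93 uv mean -0.004789006605614842 -0.0031134812626127284 [ 0.0027972  -0.99999607 -0.00467165 -0.01100723] h [0.02172929 0.03420539 0.03699955]
cover side [-0.49698107 -0.0429431   0.86669816] yaw(stand) 0.08619382440284958 29.922817445539017 3400 [0.51139096 0.34347568 0.08646289]
  centre top of flange [0.50913595 0.33745983 0.08487175] 0.0804201290011406  origin [0.51808161 0.33823281 0.06927118]
  grip mean [0.49445964 0.33890415 0.11433139] 401 uv mean 0.0030969832546849504 -0.0010592289461098224 [ 0.02493095  0.99968916  0.00196499 -0.00426286] h [0.03345069 0.03661118 0.03834571]
```

Rough fits so far:

| Thing | Position (m) | Yaw (rad) |
|---|---|---|
| Rim centre | (0.660, -0.023) | washer -0.07 |
| Brush | (0.663, -0.039) | 0.39 |
| Tray centre | (0.513, -0.334) | ~0 |
| Cover origin | (0.520, 0.337, 0.069) | 0.085 |

I'll refine these with the wrist camera above the washer.

Run:
```python
from h import *
t0=get_state()['time']
# first look over the cover
ctrl.movep([0.46,0.33,0.34],quat(down(0.085+np.pi/2)))
im,d,st=save('wrist','wcov'); print(st['time'],st['tcp_pos']); np.save('wcov_st.npy',st,allow_pickle=True)
ctrl.movep([0.60,-0.03,0.35],quat(down(1.5)))
im,d,st=save('wrist','wwash'); print(st['time'],st['tcp_pos'],st['contact_force']); np.save('wwash_st.npy',st,allow_pickle=True)
```

```text
2.5417 [0.45912609 0.33111003 0.33972323]
4.0333 [ 0.5999583  -0.02783048  0.35000835] [-0.85968482  0.96760818 -0.6338978 ]
```

View pics/wcov.png

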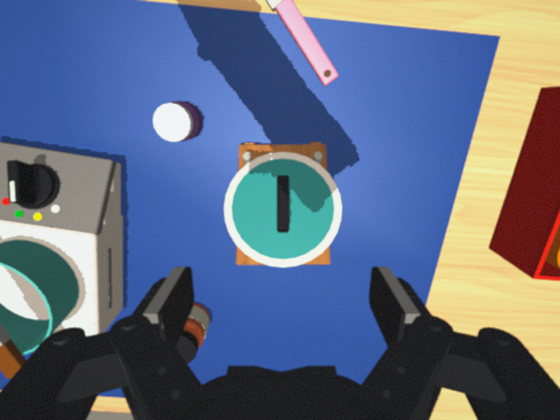

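View pics/wwash.png

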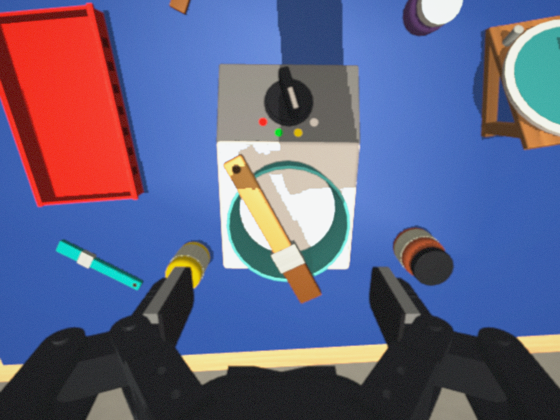

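The wrist picture shows the dial at (289,100). Its white pointer aims at the yellow dot (298,132), so it starts at 0.6 rad, and green is at (278,132), one step clockwise. The brush runs from (235,165) to (310,292), with the rim centre about (290,220). The cover is at (283,210), clear of obstacles.

Run:
```python
from h import *
from scipy.optimize import least_squares
A=np.load('wwash.npz'); st=np.load('wwash_st.npy',allow_pickle=True).item(); W=cloud('wrist',A['d'],st); im=A['im'].astype(int)
B,G,R=im[...,0],im[...,1],im[...,2]
print('table z',np.nanmedian(W[20:60,150:200,2]))
v,u=np.mgrid[0:420,0:560]; roi=(u>200)&(u<370)&(v<310)
orange=roi&(R>G+25)&(R>B+40)&(W[...,2]>.152)
P=W[orange]; xy=P[:,:2].astype(np.float32)
print('brush',cv2.minAreaRect(xy),np.percentile(P[:,2],[5,50,95]),len(P)); l=cv2.fitLine(xy,cv2.DIST_HUBER,0,.001,.001).ravel(); print(np.arctan2(l[1],l[0]))
q=W[roi&~orange]; q=q[(q[:,2]>.144)&(q[:,2]<.153)]
q=q[np.abs(np.hypot(q[:,0]-.66,q[:,1]+.023)-.073)<.012]
f=lambda t: np.clip(np.abs(np.hypot(q[:,0]-t[0],q[:,1]-t[1])-.073)-.002,0,None)
s=least_squares(f,[.66,-.023],loss='soft_l1',f_scale=.002); print('rim',s.x,len(q))
T=W[roi]; T=T[(T[:,2]>.02)&(T[:,2]<.09)]
print('top',cv2.minAreaRect(T[np.abs(T[:,2]-.085)<.003][:,:2].astype(np.float32)))
N=T[(T[:,2]<.083)&(T[:,0]<.575)]
rng=np.random.default_rng(0);best=None
for _ in range(500):
    a=N[rng.choice(len(N),3,False)]; n=np.cross(a[1]-a[0],a[2]-a[0]); n/=np.linalg.norm(n)+1e-12
    k=np.abs((N-a[0])@n)<.0015
    if best is None or k.sum()>best.sum(): best=k
Q=N[best]; o=Q.mean(0); n=np.linalg.svd(Q-o,full_matrices=False)[2][2]; n*=np.sign(n[2]); print('panel',n,np.arctan2(-n[1],-n[0]),np.degrees(np.arccos(n[2])),len(Q))
print('panel rect',cv2.minAreaRect(Q[:,:2].astype(np.float32)))
# dial: points >20mm above panel
D=W[roi&(v<140)]; D=D[~np.isnan(D[:,0])]; h=(D-o)@n; D=D[(h>.035)&(h<.048)]; h=(D-o)@n
yaw=np.arctan2(-n[1],-n[0]); ex=np.array([np.cos(yaw),np.sin(yaw),0]); ey=np.cross([0,0,1],ex); px=np.cross(ey,n) # px up-slope
uv=np.c_[(D-o)@px,(D-o)@ey].astype(np.float32); print('dial bar',len(D),np.percentile(h,[5,50,95]),cv2.minAreaRect(uv))
(c0,c1)=cv2.minAreaRect(uv)[0]; print('dial axis at h=0',o+c0*px+c1*ey,' grip',o+c0*px+c1*ey+.03*n)
l=cv2.fitLine(uv,cv2.DIST_HUBER,0,.001,.001).ravel(); print('bar dir in (upslope,left)',l[:2])
for nm,c in (('rimcentre',s.x),): 
    pc=np.array([*c,0])+(-.142)*ex+[0,0,.06]; print('panel centre from rim',pc,'grip',pc+.03*n)
# cover
A=np.load('wcov.npz'); st=np.load('wcov_st.npy',allow_pickle=True).item(); W=cloud('wrist',A['d'],st); im=A['im'].astype(int)
roi=(u>215)&(u<350)&(v>130)&(v<275)
P=W[roi]; c=im[roi]; ok=~np.isnan(P[:,0]); P=P[ok];c=c[ok]
k=P[:,2]>.03
P=P[k];c=c[k]; best=None
for _ in range(500):
    a=P[rng.choice(len(P),3,False)]; n=np.cross(a[1]-a[0],a[2]-a[0]); n/=np.linalg.norm(n)+1e-12
    k=np.abs((P-a[0])@n)<.0015
    if best is None or k.sum()>best.sum(): best=k
Q=P[best];o=Q.mean(0); n=np.linalg.svd(Q-o,full_matrices=False)[2][2]; n*=np.sign(n[2])
yaw=np.arctan2(-n[1],-n[0]); ey=np.array([-np.sin(yaw),np.cos(yaw),0]); px=np.cross(ey,n)
uv=np.c_[(Q-o)@px,(Q-o)@ey].astype(np.float32); (c0,c1),r=cv2.minEnclosingCircle(uv)
print('cover n',n,yaw,np.degrees(np.arccos(n[2])),'r',r,'minarea',cv2.minAreaRect(uv),'origin',o+c0*px+c1*ey-.018*n)
h=(P-o)@n; D=P[(h>.03)&(h<.04)]; uv=np.c_[(D-o)@px,(D-o)@ey].astype(np.float32)
m=cv2.minAreaRect(uv); print('grip',len(D),np.percentile((D-o)@n,[50,95]),m,'centre->origin',o+m[0][0]*px+m[0][1]*ey-.018*n,cv2.fitLine(uv,cv2.DIST_HUBER,0,.001,.001).ravel()[:2])
```

```text
table z 0.0008934018150866252
brush ((0.6615318059921265, -0.04068661481142044), (0.19846029579639435, 0.029664307832717896), 24.593820571899414) [0.16138724 0.16328004 0.16525402] 1938
0.39980152
rim [ 0.6573818  -0.02283049] 1390
top ((0.6131873726844788, -0.01943220943212509), (0.18784910440444946, 0.2767747938632965), 85.53267669677734)
panel [-0.42200616  0.03317779  0.90598567] -0.07845781905383792 25.043634497835228 8377
panel rect ((0.5173463225364685, -0.012005232274532318), (0.18888939917087555, 0.10091138631105423), 85.61297607421875)
dial bar 536 [0.03820309 0.04174183 0.04324538] ((-0.0005951523780822754, 0.0002319440245628357), (0.055651478469371796, 0.0142509825527668), 16.841297149658203)
dial axis at h=0 [ 0.51720631 -0.01186949  0.06048734]  grip [ 0.50454612 -0.01087415  0.08766691]
bar dir in (upslope,left) [0.95738244 0.2888233 ]
panel centre from rim [ 0.51581862 -0.01170091  0.06      ] grip [ 0.50315844 -0.01070558  0.08717957]
cover n [-0.49782773 -0.04516205  0.86609927] 0.09047059355916397 29.99153497572054 r 0.08355521410703659 minarea ((-0.002645447850227356, -0.0001452714204788208), (0.15904413163661957, 0.15838779509067535), 89.6835708618164) origin [0.51473833 0.33695877 0.06864707]
grip 699 [0.03540529 0.03673387] ((-0.0021060407161712646, 0.0004696338437497616), (0.015291283838450909, 0.06922704726457596), 89.99102783203125) centre->origin [0.51787016 0.33904312 0.07055591] [ 0.9999961  -0.00278354]
```

Run:
```python
from h import *
qb=quat(down(0.40+np.pi/2)); b=np.array([0.662,-0.040])
print(ctrl.ik([*b,.15],qb), ctrl.ik([0.513,-.334,.01],quat(down(.01+np.pi/2))))
ctrl.movep([*b,.24],qb)
ctrl.movel([*b,.150],max_speed=.1)
s=get_state(); print(s['time'],s['tcp_pos'],s['contact_force'])
ctrl.close_gripper(force=40)
s=get_state(); print(s['time'],s['width'],s['contact_force'])
ctrl.movel([*b,.24],max_speed=.12)
s=get_state(); print(s['time'],s['width'],s['contact_force'],s['tcp_pos'])
save('wrist','w_brush')
im,d,_=save('side','s_brush')
```

```text
[ 0.13923098  0.63136954 -0.20161053  1.50163208  0.13893407  1.02262589
  1.87377168] [ 0.57752265  0.72644073 -0.06593991  1.7755769   0.07316159  0.64193925
  2.05035927]
5.7083 [ 0.6624794  -0.03997148  0.15084665] [0.15709431 0.83773207 0.08649851]
6.3 0.022797340830984666 [ 0.08855538 -0.31425614  3.11071406]
7.2 0.023035227557847097 [ 0.20922067 -0.27534068 -0.42190581] [ 0.6614874  -0.04004764  0.23903854]
```

View pics/w_brush.png

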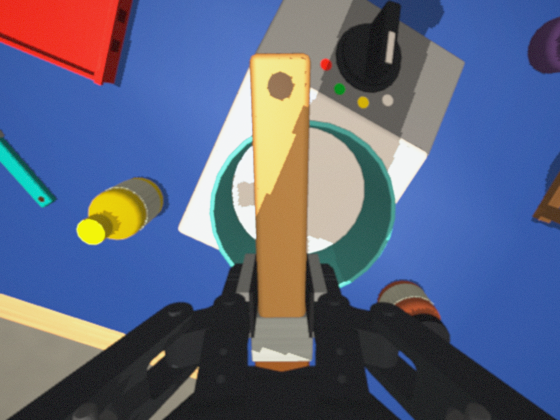

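View pics/s_brush.png

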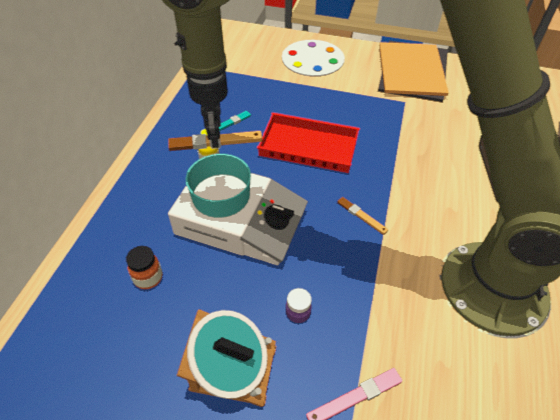

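The brush is held with the gripper aligned to the handle (280,55 to 280,320). I'll check its pitch in the jaws, then place it.

Run:
```python
from h import *
A=np.load('w_brush.npz'); ci=vision.camera_info('wrist'); K=ci['mtx'];H=ci['hand_eye'];d=A['d']
v,u=np.mgrid[0:420,0:560];P=np.stack([(u-K[0,2])/K[0,0]*d,(v-K[1,2])/K[1,1]*d,d],-1)@H[:3,:3].T+H[:3,3]
m=(u>265)&(u<300)&(v>100)&(v<250)&(d>0);Q=P[m]; p=np.polyfit(Q[:,0],Q[:,2],1); print('slope',p, 'top z at tool x=0',p[1], 'end x',P[60,280],'y mean',np.polyfit(Q[:,1],Q[:,2],1))
t=np.array([.513,-.334]); q=quat(down(.01+np.pi/2))
ctrl.movep([*t,.14],q)
ctrl.movel([*t,.03],max_speed=.12)
s=get_state(); print(s['time'],s['width'],s['contact_force'],s['tcp_pos'])
ctrl.movel([*t,.0065],max_speed=.05)
s=get_state(); print(s['time'],s['width'],s['contact_force'],s['tcp_pos'])
```

```text
slope [-0.00015908 -0.01411753] top z at tool x=0 -0.014117529808233976 end x [ 0.09705631 -0.00036799 -0.01437616] y mean [-0.00104605 -0.01412506]
9.6667 0.022970558715310445 [-0.02170118 -0.03572878 -0.47758481] [ 0.51355134 -0.33423544  0.03071762]
10.2833 0.023185651691313355 [-0.72446297 -0.43253082 -0.58697407] [ 0.51290879 -0.33397092  0.00622028]
```

Run:
```python
from h import *
t=np.array([.513,-.334])
ctrl.movel([*t,.0047],max_speed=.02)
s=get_state(); print(s['time'],s['contact_force'],s['tcp_pos'])
ctrl.ungrasp()
s=get_state(); print(s['time'],s['contact_force'],s['width'])
ctrl.movel([*t,.15],max_speed=.15)
im,d,st=save('wrist','w_tray'); print(st['time'])
W=cloud('wrist',d,st); np.save('w_tray_st.npy',st,allow_pickle=True)
```

```text
10.5333 [-0.97106324  0.60357745 -0.95412159] [ 0.51303218 -0.33404517  0.00478583]
11.1667 [-0.6050744  -0.25747378  0.05062171] 0.08534463249037981
12.2833
```

View pics/w_tray.png

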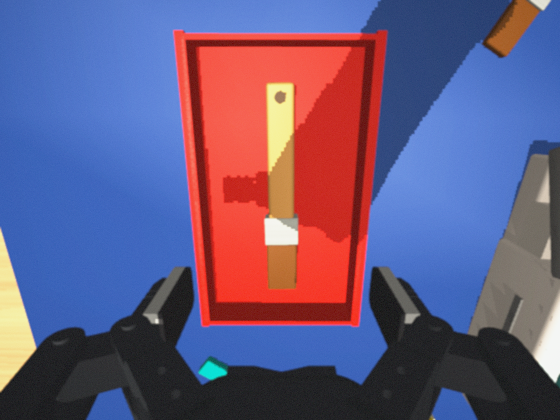

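The brush lies flat and centred in the tray, from (281,85) to (282,290). Next is the cover, approached along its leaning axis.

```bash
cat >> h.py <<'E'
def covR(yaw=0.088,tilt=np.radians(30)):
    n=np.array([-np.sin(tilt)*np.cos(yaw),-np.sin(tilt)*np.sin(yaw),np.cos(tilt)]); y=np.array([-np.sin(yaw),np.cos(yaw),0]); z=-n
    return np.column_stack([np.cross(y,z),y,z]),n
E
python3 - <<'E'
from h import *
R,n=covR(); o=np.array([.517,.3382,.0695]); q=quat(R)
ctrl.movel([.513,-.334,.27],max_speed=.25)
p1=o+.12*n; p2=o+.026*n
print(ctrl.ik(p1,q),ctrl.ik(p2,q))
ctrl.movep([.45,.15,.32],quat(down(.088+np.pi/2)))
ctrl.movep(p1,q)
im,d,st=save('wrist','w_cov1'); print(st['time'],st['tcp_pos']); np.save('w_cov1_st.npy',st,allow_pickle=True)
E
```

```text
[-0.64612637  0.34898092 -0.34838972  2.15558406  1.10042879  0.5767004
 -0.22482225] [-1.4174563   0.7242527   0.94513393  2.16902303 -1.45227558  0.25797682
  2.30252662]
15.9667 [0.45835614 0.3320283  0.17381595]
```

View pics/w_cov1.png

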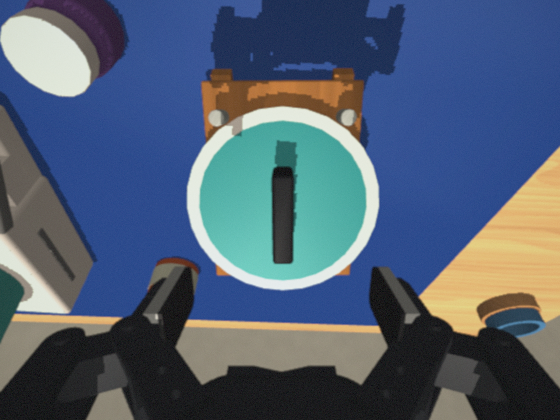

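Run:
```python
from h import *
A=np.load('w_cov1.npz'); st=np.load('w_cov1_st.npy',allow_pickle=True).item(); W=cloud('wrist',A['d'],st)
v,u=np.mgrid[0:420,0:560]; rng=np.random.default_rng(0)
m=(np.hypot(u-283,(v-198)*1.03)<95)&~np.isnan(W[...,0]); P=W[m]; best=None
for _ in range(400):
    a=P[rng.choice(len(P),3,False)]; n=np.cross(a[1]-a[0],a[2]-a[0]); n/=np.linalg.norm(n)+1e-12
    k=np.abs((P-a[0])@n)<.0015
    if best is None or k.sum()>best.sum(): best=k
Q=P[best];o=Q.mean(0); n=np.linalg.svd(Q-o,full_matrices=False)[2][2]; n*=np.sign(n[2])
yaw=np.arctan2(-n[1],-n[0]); ey=np.array([-np.sin(yaw),np.cos(yaw),0]); px=np.cross(ey,n)
uv=np.c_[(Q-o)@px,(Q-o)@ey].astype(np.float32);mr=cv2.minAreaRect(uv)
print(n,yaw,np.degrees(np.arccos(n[2])),mr,'origin',o+mr[0][0]*px+mr[0][1]*ey-.018*n)
h=(P-o)@n; D=P[(h>.03)&(h<.04)]; uv=np.c_[(D-o)@px,(D-o)@ey].astype(np.float32)
m2=cv2.minAreaRect(uv); print('grip',len(D),m2,o+m2[0][0]*px+m2[0][1]*ey-.018*n,cv2.fitLine(uv,cv2.DIST_HUBER,0,.001,.001).ravel()[:2])
print(get_state()['qpos'])
R,nn=covR(); oo=np.array([.517,.3382,.0695])
for dd in (.12,.1,.08,.06,.04,.026): print(dd,np.round(ctrl.ik(oo+dd*nn,quat(R)),2))
R2=R@np.diag([-1,-1,1])
for dd in (.12,.026): print('flip',dd,ctrl.ik(oo+dd*nn,quat(R2)))
```

```text
[-0.49782658 -0.04600901  0.86605535] 0.09215796690478115 29.99656852341524 ((0.007030896842479706, 0.0001264512538909912), (0.15740391612052917, 0.15931417047977448), 83.73621368408203) origin [0.51773108 0.33913617 0.07037047]
grip 1932 ((0.006244301795959473, -0.0004922216758131981), (0.06944385915994644, 0.015626896172761917), 0.4420265853404999) [0.51710967 0.33845743 0.06997721] [0.99998844 0.00481149]
[-0.77009228  0.33896626 -0.17955253  2.15596095  1.04417406  0.51872874
 -0.16911412]
0.12 [-0.77  0.34 -0.18  2.16  1.05  0.52 -0.17]
0.1 [-0.78  0.38 -0.15  2.16  1.11  0.48 -0.23]
0.08 [-0.79  0.41 -0.12  2.17  1.19  0.45 -0.3 ]
0.06 [-0.8   0.45 -0.08  2.17  1.27  0.41 -0.37]
0.04 [-0.81  0.49 -0.05  2.17  1.35  0.38 -0.45]
0.026 [-0.82  0.52 -0.02  2.16  1.42  0.36 -0.51]
flip 0.12 [-0.77200603  0.33925691 -0.18034588  2.15713146  1.04501283  0.51774073
 -0.17037618]
flip 0.026 [-0.58319194  0.53658067 -0.36044324  2.15998269  1.47032398  0.54033315
  2.5997931 ]
```

Run:
```python
from h import *
R,n=covR(.090); o=np.array([.5173,.3386,.0700]); q=quat(R)
ctrl.movep(o+.11*n,q)
ctrl.movel(o+.026*n,max_speed=.1)
s=get_state(); print(s['time'],s['tcp_pos']-(o+.026*n),s['contact_force'])
ctrl.close_gripper(force=60)
s=get_state(); print(s['time'],s['width'],s['contact_force'])
ctrl.movel(o+.15*n,max_speed=.1)
s=get_state(); print(s['time'],s['width'],s['contact_force'],s['tcp_pos'])
save('wrist','w_cov2'); save('side','s_cov2')
```

```text
17.2583 [-8.57332861e-05  1.48346362e-04  3.37313311e-04] [-0.90079141  0.60636697 -0.20593855]
17.9 0.014979620215401633 [-3.43951387 -0.7062246   4.9509786 ]
19.2917 0.015128649760158 [ 0.34190779 -0.23309272 -1.98558318] [0.44266292 0.33156284 0.19930583]
```

View pics/w_cov2.png

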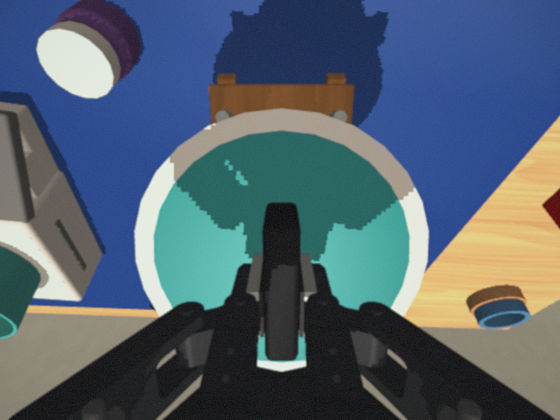

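View pics/s_cov2.png

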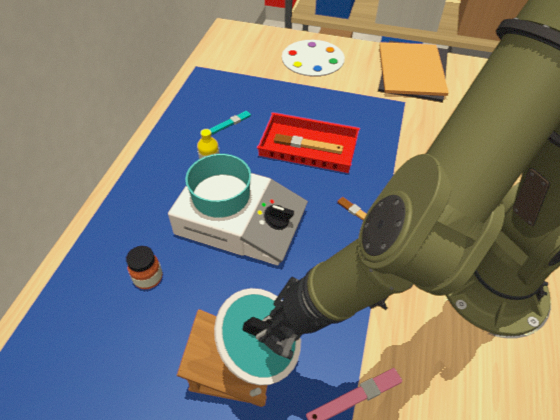

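Run:
```python
from h import *
from scipy.optimize import least_squares
A=np.load('w_cov2.npz'); ci=vision.camera_info('wrist'); K=ci['mtx'];H=ci['hand_eye'];d=A['d'];im=A['im'].astype(int)
v,u=np.mgrid[0:420,0:560];P=np.stack([(u-K[0,2])/K[0,0]*d,(v-K[1,2])/K[1,1]*d,d],-1)@H[:3,:3].T+H[:3,3]
m=(((u-282)/148)**2+((v-255)/148)**2<1)&(d>0)&(v<310); Q=P[m]; rng=np.random.default_rng(0);best=None
for _ in range(500):
    a=Q[rng.choice(len(Q),3,False)]; n=np.cross(a[1]-a[0],a[2]-a[0]); n/=np.linalg.norm(n)+1e-12
    k=np.abs((Q-a[0])@n)<.0012
    if best is None or k.sum()>best.sum(): best=k
T=Q[best]; o=T.mean(0); n=np.linalg.svd(T-o,full_matrices=False)[2][2]; n*=-np.sign(n[2]); print('n tool',n,'tilt',np.arccos(-n[2]))
# edge pts: outermost per angle
c=T[:,:2]; 
f=None
hull=cv2.convexHull(c.astype(np.float32))[:,0]
hull=hull[hull[:,0]>-.02] if True else hull
s=least_squares(lambda t:np.hypot(hull[:,0]-t[0],hull[:,1]-t[1])-.080,[0,0],loss='soft_l1',f_scale=.001); print('centre tool xy',s.x,len(hull),'rms',np.sqrt(np.mean(s.fun**2)),'top z at 0', o[2]-(n[0]*(s.x[0]-o[0])+n[1]*(s.x[1]-o[1]))/n[2])
A=np.load('s_cov2.npz');W=cloud('side',A['d']); q=W[130:235,170:265].reshape(-1,3); q=q[(q[:,2]>.144)&(q[:,2]<.153)]
q=q[np.abs(np.hypot(q[:,0]-.659,q[:,1]+.023)-.073)<.012]
s=least_squares(lambda t:np.clip(np.abs(np.hypot(q[:,0]-t[0],q[:,1]-t[1])-.073)-.002,0,None),[.66,-.023],loss='soft_l1',f_scale=.002); print('rim side',s.x,len(q))
```

```text
n tool [ 1.69429918e-04 -5.45798988e-04 -9.99999837e-01] tilt 0.000571491967026051
centre tool xy [-0.00114984  0.00057182] 68 rms 0.0005367302353577549 top z at 0 0.008148503705005071
rim side [ 0.65813617 -0.02237639] 402
```

Run:
```python
from h import *
yd=1.60; q=quat(down(yd)); T=down(yd)
rim=np.array([.6583,-.0227,0]); off=T@np.array([-.0011,.0006,0]); t=(rim-off)[:2]; print(t)
ctrl.movep([.50,.24,.32],q)
ctrl.movep([*t,.26],q)
s=get_state(); print(s['time'],s['tcp_pos'],s['width'],s['contact_force'])
ctrl.movel([*t,.20],max_speed=.1)
im,d,st=save('wrist','w_over'); save('side','s_over'); save('scene','c_over'); print(st['time'],st['tcp_pos'],st['contact_force']); np.save('w_over_st.npy',st,allow_pickle=True)
```

```text
[ 0.65721799 -0.02333186]
21.5667 [ 0.65697404 -0.02039791  0.26045865] 0.014883601377680586 [-1.01645973 -0.42188189 -1.89374815]
22.3167 [ 0.65761282 -0.02296391  0.2006848 ] [ 0.30028315 -0.13222856 -1.39556268]
```

View pics/s_over.png

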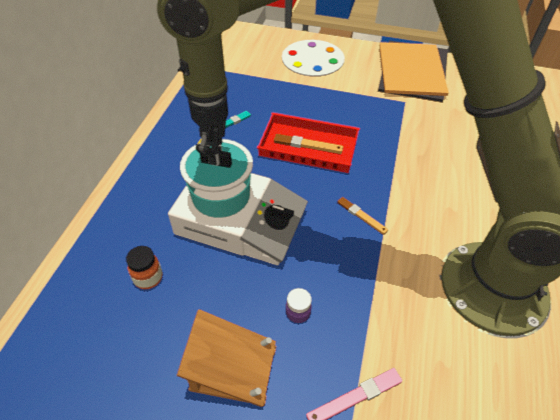

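View pics/c_over.png

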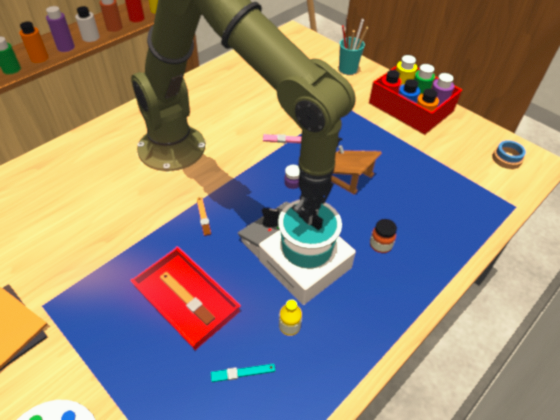

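The cover is level and above the rim in both views: side (217,165), scene (310,230). I'll lower it slowly and watch the force.

Run:
```python
from h import *
t=[.6572,-.0233]
for z in (.178,.172,.168,.166,.1648):
    ctrl.movel([*t,z],max_speed=.05)
    s=get_state(); print(z,s['time'],s['tcp_pos'].round(4),s['contact_force'].round(2),s['wrist_torque'].round(2))
    if abs(s['contact_force'][2]+1.7)>5: break
```

```text
0.178 23.0583 [ 0.6572 -0.0233  0.1778] [-0.65 -0.17 -2.17] [ 0.01 -0.01 -0.  ]
0.172 23.325 [ 0.657  -0.0233  0.1717] [ 0.15  0.11 -2.31] [ 0.01 -0.    0.04]
0.168 23.575 [ 0.657  -0.0233  0.1677] [-0.95  0.8  -1.84] [-0.02 -0.02  0.  ]
0.166 23.825 [ 0.6571 -0.0233  0.1659] [-0.33  0.69 -2.94] [ 0.   -0.02 -0.06]
0.1648 24.075 [ 0.6573 -0.0233  0.1648] [ 0.05 -0.1  -1.31] [ 0.   -0.01 -0.02]
```

Run:
```python
from h import *
t=[.6572,-.0233]
for z in (.164,.1633):
    ctrl.movel([*t,z],max_speed=.02)
    s=get_state(); print(z,s['time'],s['tcp_pos'].round(4),s['contact_force'].round(2))
    if s['contact_force'][2]>2: break
ctrl.ungrasp()
s=get_state(); print(s['time'],s['width'],s['contact_force'].round(2))
ctrl.movel([*t,.235],max_speed=.12)
ctrl.movep([.56,-.02,.33],quat(down(1.5)))
im,d,st=save('wrist','w_after'); save('side','s_after'); print(st['time'])
from scipy.optimize import least_squares
W=cloud('wrist',d,st); v,u=np.mgrid[0:420,0:560]
B,G,Rr=[im[...,i].astype(int) for i in range(3)]
P=W[(np.hypot(W[...,0]-.658,W[...,1]+.023)<.1)&(W[...,2]>.145)]
T=P[np.abs(P[:,2]-np.median(P[:,2]))<.004]; o=T.mean(0); n=np.linalg.svd(T-o,full_matrices=False)[2][2]; n*=np.sign(n[2])
hull=cv2.convexHull(T[:,:2].astype(np.float32))[:,0]
s=least_squares(lambda t:np.hypot(hull[:,0]-t[0],hull[:,1]-t[1])-.08,[.658,-.023],loss='soft_l1',f_scale=.001)
print('cover top z',np.median(T[:,2]),'tilt',np.arccos(n[2]),'centre',s.x,np.sqrt(np.mean(s.fun**2)))
A=np.load('s_after.npz'); W=cloud('side',A['d']);P=W[(np.hypot(W[...,0]-.658,W[...,1]+.023)<.1)&(W[...,2]>.145)];T=P[np.abs(P[:,2]-np.median(P[:,2]))<.004]; o=T.mean(0); n=np.linalg.svd(T-o,full_matrices=False)[2][2];print('side',np.median(T[:,2]),n)
```

```text
0.164 24.325 [ 0.6573 -0.0233  0.1648] [-2.2  -1.11  5.07]
25.0083 0.0855143228720373 [-0.51  0.19 -0.15]
26.35
cover top z 0.15676699153621115 tilt 0.0010390353337784537 centre [ 0.65753124 -0.02266371] 0.00032712521285208974
side 0.15564580239025488 [ 1.21036544e-03 -2.23059010e-04  9.99999243e-01]
```

View pics/w_after.png

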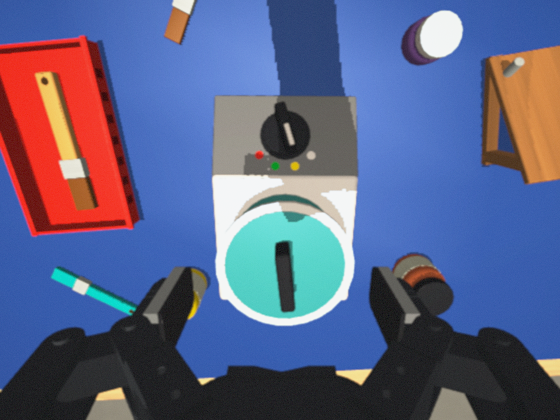

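View pics/s_after.png

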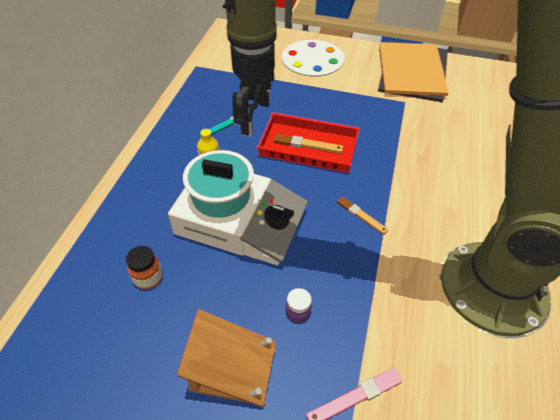

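The cover is home: its top is at 0.156–0.157 (0.156 expected), tilt 0.001, centre (0.6575, -0.0227). Next I'll re-measure the dial from this picture and grip it.

```bash
cat > dial.py <<'E'
from h import *
def dial(tag,st,roi):
    A=np.load(tag+'.npz'); W=cloud('wrist',A['d'],st); u0,u1,v0,v1=roi; D=W[v0:v1,u0:u1].reshape(-1,3); D=D[~np.isnan(D[:,0])]
    n=np.array([-.4215,.0325,.9063]); n/=np.linalg.norm(n); yaw=np.arctan2(-n[1],-n[0]); ey=np.array([-np.sin(yaw),np.cos(yaw),0]); px=np.cross(ey,n)
    o=np.array([.5169,-.0118,.060]); h=(D-o)@n; k=np.abs(h)<.004; h0=np.median(h[k]); h=h-h0
    Q=D[(h>.035)&(h<.05)]; uv=np.c_[(Q-o)@px,(Q-o)@ey].astype(np.float32)
    m=cv2.minAreaRect(uv); l=cv2.fitLine(uv,cv2.DIST_HUBER,0,.001,.001).ravel(); l=l*np.sign(l[0])
    phi=np.arctan2(l[1],l[0]); base=o+h0*n+m[0][0]*px+m[0][1]*ey
    print('h0',h0,'rect',m,'phi',phi,'grip',base+.03*n,len(Q))
    return base+.03*n,n,px,ey,phi
E
python3 - <<'E'
from dial import *
st=get_state()  # arm has not moved since the picture
g,n,px,ey,phi=dial('w_after',st,(215,357,97,172))
b=np.cos(phi)*px+np.sin(phi)*ey
R=np.column_stack([-b,np.cross(n,b),-n]); print(np.linalg.det(R)); q=quat(R)
p=g+(.004-.0187)*n
print('now',st['qpos'].round(3)); a1=ctrl.ik(p+.09*n,q); print(a1); 
np.savez('dial_pose.npz',p=p,q=q,n=n,g=g,phi=phi,px=px,ey=ey)
ctrl.movep(p+.09*n,q)
s=get_state(); print(s['time'],s['qpos'].round(3),s['tcp_pos']-(p+.09*n))
# rotated pose
b2=np.cos(phi-.6)*px+np.sin(phi-.6)*ey; R2=np.column_stack([-b2,np.cross(n,b2),-n])
print('ik at grasp',ctrl.ik(p,q),'turned',ctrl.ik(p,quat(R2)))
save('wrist','w_dial1')
E
```

```text
h0 -0.0005772099231251301 rect ((-0.0004918277263641357, 5.077756941318512e-05), (0.055614739656448364, 0.014199172146618366), 16.841270446777344) phi 0.29720217 grip [ 0.5040584  -0.01075891  0.08645666] 555
1.0000000458205998
now [ 0.183  0.347 -0.281  1.497  0.097  1.313  1.393]
[ 0.42466954  0.25074225 -0.63360515  2.38217084  1.12107922  0.27550777
  0.57782183]
27.425 [ 0.425  0.252 -0.633  2.379  1.12   0.277  0.579] [ 0.00167127 -0.00050893  0.00030258]
ik at grasp [ 0.21386667  0.46411649 -0.39579189  2.40452801  2.05685375  0.28375787
 -0.33260479] turned [ 0.18595417  0.46010819 -0.35597587  2.40487244  2.09638653  0.26715871
 -0.97138212]
```

View pics/w_dial1.png

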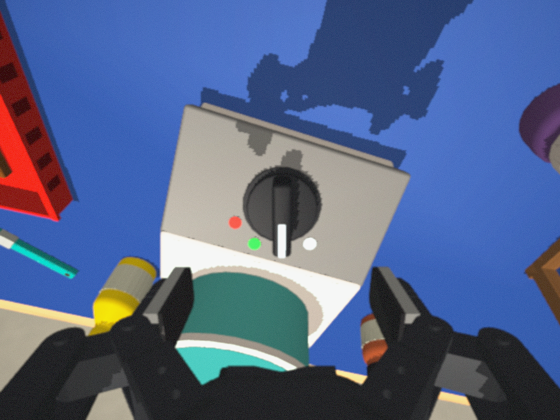

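The pointer lies over yellow at (282,240), and green is one step clockwise at (254,243). The approach is aligned with the bar. IK shows that turning clockwise means j7 decreases. Now I'll grip and turn.

Run:
```python
from h import *
D=np.load('dial_pose.npz'); p,n,q=D['p'],D['n'],D['q']
ctrl.movel(p+.04*n,max_speed=.06)
s=get_state(); print(s['time'],s['contact_force'].round(2))
ctrl.movel(p,max_speed=.06)
s=get_state(); print(s['time'],s['qpos'].round(3),s['tcp_pos']-p,s['contact_force'].round(2))
ctrl.close_gripper(force=40)
s=get_state(); print(s['time'],s['width'],s['contact_force'].round(2),s['wrist_torque'].round(2))
if .011<s['width']<.018:
    j=np.array(s['qpos'])
    for k in (.2,.4,.6):
        a=j.copy(); a[6]-=k; ctrl.set_joints(a)
        s=get_state(); print(k,s['time'],s['width'],s['contact_force'].round(2),s['wrist_torque'].round(2),s['tcp_pos']-p)
```

```text
28.4583 [ 0.02  0.66 -0.22]
29.275 [ 0.344  0.491 -0.586  2.403  1.912  0.371 -0.192] [-6.54717969e-05 -5.03353095e-05  2.69327370e-04] [ 0.07 -0.05 -0.07]
29.925 0.013374429953628362 [-1.65 -1.36  5.96] [-0.18  0.39 -0.07]
0.2 30.2333 0.012845390270571256 [-0.62 -0.57  1.84] [0.01 0.44 0.05] [ 0.0001158  -0.00059003  0.00036817]
0.4 30.5417 0.013708093261451766 [-0.16 -1.01  2.24] [-0.04  0.4  -0.07] [ 0.00011865 -0.00061719  0.00034378]
0.6 30.85 0.013532249728576555 [-1.47 -0.92  2.66] [-0.04  0.3  -0.07] [ 8.73511887e-05 -6.87945438e-04  3.43808015e-04]
```

Turned by 0.6. Now I'll release, back off along the axis and check.

Run:
```python
from dial import *
D=np.load('dial_pose.npz'); p,n=D['p'],D['n']
ctrl.ungrasp(); 
s=get_state(); print(s['time'],s['contact_force'].round(2))
ctrl.movel(p+.09*n,max_speed=.12)
ctrl.movep([.50,-.02,.36],quat(down(1.5))); ctrl.pause(.3)
im,d,st=save('wrist','w_fin'); save('side','s_fin'); save('scene','c_fin'); print(st['time'],st['tcp_pos'],st['contact_force'].round(2))
np.save('w_fin_st.npy',st,allow_pickle=True)
```

```text
31.5417 [ 0.01  0.21 -0.24]
33.975 [ 0.49972171 -0.01990557  0.35954496] [-0.26 -0.09 -0.02]
```

View pics/w_fin.png

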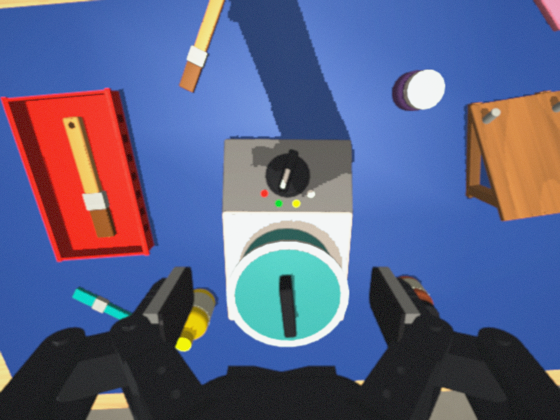

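View pics/c_fin.png

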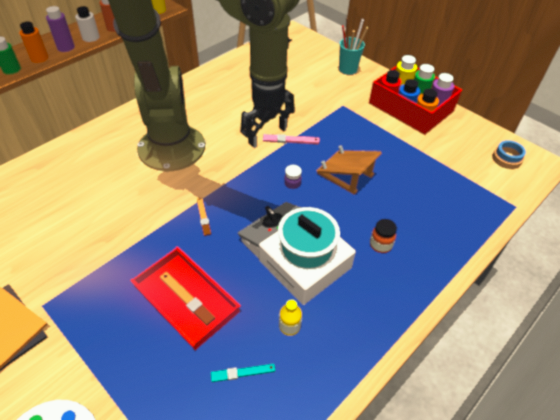

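The dial pointer at (286,178) now aims at green (278,203). The cover is on the tub, the brush is in the tray, and the jars and bottle are standing where they were. I'll check the numbers before handing in.

Run:
```python
from dial import *
from scipy.optimize import least_squares
st=np.load('w_fin_st.npy',allow_pickle=True).item()
r=dial('w_fin',st,(225,352,140,206)); print('dial angle',.6+(.2972-r[4]))
A=np.load('w_fin.npz'); W=cloud('wrist',A['d'],st)
P=W[(np.hypot(W[...,0]-.658,W[...,1]+.023)<.1)&(W[...,2]>.145)]; T=P[np.abs(P[:,2]-np.median(P[:,2]))<.004]; n=np.linalg.svd(T-T.mean(0),full_matrices=False)[2][2]
hull=cv2.convexHull(T[:,:2].astype(np.float32))[:,0]; s=least_squares(lambda t:np.hypot(hull[:,0]-t[0],hull[:,1]-t[1])-.08,[.658,-.023],loss='soft_l1',f_scale=.001)
print('cover',s.x,np.median(T[:,2]),np.arccos(abs(n[2])))
im=A['im'].astype(int); m=np.zeros((420,560),bool); m[105:245,50:125]=1
m&=(im[...,1]>50)&(W[...,2]>.009); B=W[m]; B=B[(np.abs(B[:,0]-.513)<.115)&(np.abs(B[:,1]+.334)<.06)]; print('brush',cv2.minAreaRect(B[:,:2].astype(np.float32)),np.percentile(B[:,2],[5,50,95]),len(B))
S0=np.load('side0.npz');S1=np.load('s_fin.npz')
for nm,(u,v) in dict(copper=(144,266),purple=(298,305),bottle=(208,140)).items():
    a=S0['im'][v-22:v+22,u-20:u+20].astype(int);b=S1['im'][v-22:v+22,u-20:u+20].astype(int); print(nm,'mean diff',np.abs(a-b).mean())
```

```text
h0 0.00036008014960612825 rect ((-9.20463353395462e-05, -7.762480527162552e-05), (0.013987330719828606, 0.055898115038871765), 73.0537338256836) phi -0.29890102 grip [ 0.50401472 -0.01088433  0.08747508] 429
dial angle 1.1961011
cover [ 0.65745558 -0.02246758] 0.15679712420700712 0.0016775371723174808
brush ((0.5126984715461731, -0.3335222005844116), (0.19951942563056946, 0.033652737736701965), 2.221848964691162) [0.01198694 0.01773257 0.01963892] 2235
copper mean diff 4.918939393939394
purple mean diff 5.205492424242424
bottle mean diff 17.721212121212123
```

Run:
```python
from h import *
print(get_state()['time'],get_state()['contact_force']); print(ticket.close_job())
```

```text
34.125 [ 0.67355541 -0.26518365 -0.78537801]
the job is handed in; nothing more can be done
None
```

The brush washer job is done and was handed in at about 34 s of the 72 s allowed. I laid the large wooden brush flat in the red tray, set the cover on the tub, and then turned the dial clockwise from yellow to green. The gripper is open and clear of everything.

Last checks from the camera measurements:
- **Brush:** its centre is at (0.513, -0.334), within about 1 mm of the measured tray centre. Its top is near 18 mm, which means it lies flat on the tray floor.
- **Cover:** it is centred about 1 mm from the measured rim centre with a tilt of about 0.002 rad. Its top is at 0.157 m (0.156 m expected), so it is fully home.
- **Dial:** it measures 1.196 rad against a target of 1.2.
- **Jars and bottle:** both jars look unchanged from the start. The bottle's patch in the side picture did change (mean difference 17.7, against about 5 for the jars). I put that down to the brush or tub overlapping it in that view, because in the scene picture it stands at the same pixels as at the start.

No checks failed. The scene camera's first estimate of the rim was about 4 mm off from the side and wrist cameras, and I used the side and wrist values.

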